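# Hang the lift-off door of a small parts cupboard on its two pintles and shut it

## Task

Take the grey cupboard door out of the wooden rack and hang it, standing wide open, on the cupboard's two upright hinge pins: both knuckles must drop over their pins and go fully down. Then let go and swing the door shut against the cupboard. Be gentle: feel for the pins rather than forcing or dropping the door on them, and leave the other things on the bench alone.

Things in the scene. Friction and masses are not known exactly. Their poses are not given: they have to be found in the camera images.
- door: (In mm.) Grey upright cupboard door, loose, about 0.3 kg: panel 136 wide, 150 high, 14 thick, two steel hinge knuckles in line off one edge. Origin on the knuckles' axis, level with the panel's lower edge; z up. The panel spans y -16 to -152, x 0 (outer face, looks to -x) to +14. A 22 mm knob stands 18 mm out of the outer face at y -135, z 65. It starts upright in the rack.
- door_top (a point): Middle of the door panel's 14 mm thick top edge, straight above the centre of mass (door frame x 7, y -81, z 150). The top edge is free to be pinched from above. Axes as the door's.
- door_knuckle_low (a point): Centre of the underside of the door's lower knuckle, at z 20 in the door frame: an upright tube open at both ends, bore 11, outside 21, length 18 mm. A 3 mm strap on the panel's outer face holds it (to y -43). Axes as the door's.
- door_knuckle_high (a point): The same for the upper knuckle, underside at z 112 in the door frame, 92 mm above the lower one.
- cupboard: (In mm.) Fixed grey open cupboard, 195 high, front looks to its -x (to the robot's left). Origin at bench level on the nominal hinge axis. Front face at x +16, back +146; y +45 to -165. Home, the door's origin is at z 30 here and it swings freely, with 1.5 mm play (sags slightly). Yaw equal to the cupboard's: shut, 2 mm off the front face. Yaw 90 deg less: wide open, straight out to -x.
- seat_low (a point): (In mm.) NOMINAL centre of the lower pin's seat, z 50 in the cupboard frame: a 21 mm round shoulder, 6 thick, on a lug of a steel bracket, with an upright pin 8 thick, 16 tall, tip chamfered 1. The bracket is screwed tight in long slots: both pins really stand together up to 10 mm off nominal, along the cupboard's y, either way (x true). That offset is not measured: feel (or see) it.
- seat_high (a point): NOMINAL centre of the upper pin's seat, z 142 in the cupboard frame; pin, shoulder and unknown y offset the same as the lower one's. The door's lower knuckle must come in from the front, between the two lugs: with the door 17 to 65 mm above home, then straight down.
- rack: Sizes in mm. Fixed wooden rack holding the door upright: base 110 x 90 x 12 mm, two walls 60 mm long, 18 mm thick, up to 57 mm high, with a 17 mm slot between them along its x. Origin in the centre of its underside.
- glue: White glue bottle, 36 mm thick, 95 mm high; a bystander to leave alone. Origin at its underside.
- paint_tin: Bare metal tin, 90 mm wide, 100 mm high; a bystander to leave alone. Origin at its underside.
- screw_jar: Glass jar with a steel cap, 70 mm wide, 90 mm high; a bystander to leave alone. Origin at its underside.
- tape: Grey tape roll lying flat, 90 mm wide, 25 mm high; a bystander to leave alone. Origin at its underside.
- offcut: Wood offcut 100 x 40 x 25 mm; a bystander to leave alone. Origin at its underside.
- driver: Screwdriver lying on the bench along its x; a bystander to leave alone. Origin at its underside.
- spanner: Spanner lying on the bench along its x; a bystander to leave alone. Origin at its underside.
Things that resemble listed ones, but are neither listed nor needed, are in the scene too. Of the things shaped like the door, the grey one is meant.

How it is judged:
By the outcome, as a careful person would: the job done as asked, in the order asked, and still so for the second after the job is handed in, with the robot touching nothing.
It also fails if it takes over 72 s, if anything falls off the work surface, if the arm or the gripper's body presses on something with over 40 N, if the wrist force passes 120 N, or if a joint passes its speed limit or range.

## Robot

A 7-joint arm with a two-finger parallel gripper is mounted at the origin on the work surface. World frame = base frame: x ahead of the robot, y to its left, z up, the work surface at z = 0. Lengths are in m, angles in rad, forces in N, time in s.
With the tool pointing down it reaches from about 0.4 to 0.85 m from the base axis. Payload 6.9 kg.
Tool frame: the origin (TCP) lies midway between the tips of the shut fingers; the grasp point (between the pads) lies behind it (ctrl.pinch_z is the z of the grasp point in the tool frame, in m); z points along the fingers, y is the line along which they close (so a half turn about z gives the same grasp; the last joint's range is limited). The gripper opens to 85 mm and grips with 20 to 120 N. Pads are 22 mm wide; open, the fingers measure 114 mm over their backs; the gripper's body (76 mm by 85 mm) begins 54 mm behind the grasp point. The pads swing forward as they close: fully open they stand 13 mm farther back than shut.
Start: joints at [1.298, 0.507, -0.238, 1.5, 0.126, 1.149, -0.155], TCP at [0.231, -0.581, 0.201] pointing down, gripper open.
Joint ranges: [-3.08, 3.08], [-0.24, 2.05], [-1.43, 1.35], [0, 2.5], [-1.52, 4.66], [0.17, 1.96], [-2.89, 2.89]. Speed limits (rad/s): [2.39, 2.39, 3.14, 3.14, 3.14, 3.14, 3.14].

## Interface

Orientations are given as a unit quaternion [w, x, y, z].
In Python, from station import ctrl, get_state, vision, ticket, models gives the robot as it stands. Calls block until the motion is done:
- ctrl.movep(position, orientation): joint-space move of the TCP to a pose.
- ctrl.movel(position, frame=None, max_speed=0.15): straight line of the TCP; frame=None keeps the orientation; max_speed is the mean speed in m/s.
- ctrl.set_joints(angles): joint-space move.
- ctrl.ungrasp() and ctrl.close_gripper(force=None): open the fingers fully, or close them until they stop; force is the grip in N (None keeps the last).
- ctrl.pause(seconds).
- ctrl.ik(position, orientation): joint angles nearest the present ones, or None.
- get_state(): the state.
- vision.grab_frame(name): name is "scene" or "top" or "wrist"; returns (picture, depth): 420x560x3 uint8, blue, green, red; 420x560 float32, m along the optical axis (not along the pixel's ray), 0 where there is no reading.
- vision.camera_info(name): a dict with "mtx" (3x3 intrinsics, pixels), "dist_coeffs" ([k1, k2, p1, p2, k3] as OpenCV has them; the pictures are not rectified), "R" (3x3) and "t" (3): a world point X has camera coordinates R X + t; the wrist camera has in their place "hand_eye" (4x4, takes a point from camera to tool coordinates, whose origin is the TCP and whose axes are the flange's). Camera axes: x right, y down, z forward; pixel columns grow to the right and rows downward; lengths in m; the calibration is good to about 2 mm. A picture is of the moment at which its call begins: read the wrist's pose just before it. camera_info takes no time and is no camera call.
A pose or a line that the arm cannot do raises ctrl.Unreachable and nothing moves.
- ticket.close_job(): hands the job in; it is judged then, once.
Trained networks look in the newest picture that a camera, given by its name, has taken for a name from the list of things; names that differ only in an ending like _2 or _b are one class to them, and where a whole thing is asked for, a point or a joint stands for the part that bears it (a point fixed in the world has none). Each returns a list of dicts, best first, with "p" (0 to 1); they miss things now and then, are a little off and sometimes report something else, mostly with a low value. They report only what shows in the picture. A call takes as long as a camera call. They do not tell look-alikes from the thing itself.
- models.recognise(camera, target): "point" ([column, row] in pixels, amid what is visible of it).
- models.masks_of(camera, target): "mask" (420x560 bool, what is visible of it) and "point" ([column, row] in pixels, amid what is visible of it).
The state is a dict: "time": time; "qpos": joint angles; "qd": joint speeds; "tau": joint torques, N m; "tcp_pos": TCP position; "eef_rot": TCP orientation; "contact_force": force on the tool from outside, world axes, zero at the start; "wrist_torque": the same for the moment, N m; "width": finger opening in m; "gripper_force": force on a finger pad.
Only numpy, scipy, OpenCV 4.12 (cv2) and the standard library are available. Lean on these libraries where they do the work, as an engineer would, in place of code of your own. Each camera call takes 0.05 s, during which the arm holds its last target. There are 200 camera calls.

## Working session

There is one attempt and no reset: what is moved stays moved. The work goes in short steps, each a Python script; the robot and the scene stay as the last script left them, time stands still between calls to the robot, and variables do not carry over. Pictures are saved under pics/ and viewed, at most 10 in all, crops included, and the job is handed in when it is done.

```bash
ls; mkdir -p pics; cat > h.py <<'E'
import numpy as np, cv2
from scipy.spatial.transform import Rotation as Rot
from station import ctrl, get_state, vision, ticket, models
def cloud(cam):
    """picture, HxWx3 world points (nan where no depth)"""
    s=get_state(); img,d=vision.grab_frame(cam); c=vision.camera_info(cam)
    K=np.array(c["mtx"]);D=np.array(c["dist_coeffs"],float)
    h,w=d.shape
    u,v=np.meshgrid(np.arange(w),np.arange(h))
    n=cv2.undistortPoints(np.stack([u,v],-1).reshape(-1,1,2).astype(float),K,D).reshape(h,w,2)
    P=np.dstack([n*d[...,None],d])
    if "R" in c: X=(P-np.array(c["t"]))@np.array(c["R"])
    else:
        T=np.array(c["hand_eye"]); q=np.array(s["eef_rot"])
        Rw=Rot.from_quat(q[[1,2,3,0]]).as_matrix()
        X=(P@T[:3,:3].T+T[:3,3])@Rw.T+np.array(s["tcp_pos"])
    X[d<=0]=np.nan
    return img,X
def quat(yaw): # tool down, tool y (closing) axis: yaw of tool x
    q=(Rot.from_euler('z',yaw)*Rot.from_euler('x',np.pi)).as_quat()
    return q[[3,0,1,2]]
E
cat > a.py <<'E'
from h import *
for c in ["scene","top"]:
    img,X=cloud(c); cv2.imwrite(f"pics/{c}1.png",img); np.save(f"{c}.npy",X)
    for t in ["door","cupboard","rack","door_knuckle_high"]:
        for m in models.masks_of(c,t)[:4]:
            k=m["mask"]; P=X[k]; P=P[~np.isnan(P[:,0])]
            print(c,t,round(m["p"],2),np.round(m["point"]),k.sum(),np.round(np.percentile(P,5,axis=0),3),np.round(np.percentile(P,95,axis=0),3))
s=get_state(); print(s); print(ctrl.pinch_z, vision.camera_info("wrist")["hand_eye"])
E
python3 a.py
```

```text
pics
scene door 0.9 [181. 201.] 1679 [ 0.399 -0.356  0.009] [ 0.458 -0.233  0.15 ]
scene door 0.75 [233. 231.] 1850 [ 0.588 -0.241  0.031] [ 0.604 -0.099  0.162]
scene door 0.74 [ 83. 213.] 1850 [ 0.423 -0.653  0.01 ] [ 0.466 -0.522  0.151]
scene door 0.18 [291. 203.] 4828 [ 0.433 -0.046  0.022] [0.62  0.077 0.198]
scene cupboard 0.55 [293. 202.] 4869 [ 0.431 -0.046  0.024] [0.62  0.078 0.198]
scene rack 0.83 [235. 260.] 730 [ 0.601 -0.214  0.003] [ 0.637 -0.117  0.057]
scene door_knuckle_high 0.95 [228. 231.] 1882 [ 0.588 -0.241  0.028] [ 0.604 -0.1    0.162]
scene door_knuckle_high 0.88 [ 86. 217.] 1917 [ 0.421 -0.655  0.007] [ 0.466 -0.52   0.151]
scene door_knuckle_high 0.86 [188. 201.] 1680 [ 0.398 -0.356  0.011] [ 0.458 -0.23   0.15 ]
top door 0.96 [495. 252.] 831 [ 0.409 -0.648  0.023] [ 0.464 -0.508  0.152]
top door 0.74 [336. 198.] 645 [ 0.578 -0.248  0.037] [ 0.6   -0.1    0.165]
top door 0.66 [384. 260.] 582 [ 0.387 -0.35   0.022] [ 0.456 -0.217  0.152]
top door 0.46 [332. 205.] 741 [ 0.547 -0.212  0.008] [ 0.631 -0.116  0.059]
top cupboard 0.61 [265. 226.] 4477 [ 0.418 -0
[... 806 characters left out ...]
+01, -2.18192942e+00, -2.49769932e+01,
        1.39976587e-02,  3.12111646e-03, -5.58778538e-05]), 'tcp_pos': array([ 0.23050105, -0.58090256,  0.20093749]), 'eef_rot': array([-5.95913977e-05,  9.82211861e-01,  1.87776078e-01, -1.99219525e-05]), 'contact_force': array([-0.09298481, -0.64290274,  0.19396469]), 'wrist_torque': array([0.04820352, 0.01045446, 0.02183053]), 'gripper_force': 0.0, 'width': 0.08552176783136549}
-0.0187 [[ 2.58730161e-04 -9.61336237e-01 -2.75377147e-01  6.88523148e-02]
 [ 9.99998909e-01  6.49219395e-04 -1.32686483e-03 -2.50092606e-04]
 [ 1.45434343e-03 -2.75376503e-01  9.61335356e-01 -1.73235413e-01]
 [ 0.00000000e+00  0.00000000e+00  0.00000000e+00  1.00000000e+00]]
```

```bash
python3 - <<'E'
import cv2,numpy as np
a=cv2.imread('pics/scene1.png');b=cv2.imread('pics/top1.png')
cv2.imwrite('pics/sceneB.png',cv2.resize(a,(800,600),interpolation=cv2.INTER_CUBIC))
cv2.imwrite('pics/topB.png',cv2.resize(b,(800,600),interpolation=cv2.INTER_CUBIC))
E
```

```text
(no output)
```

View pics/sceneB.png

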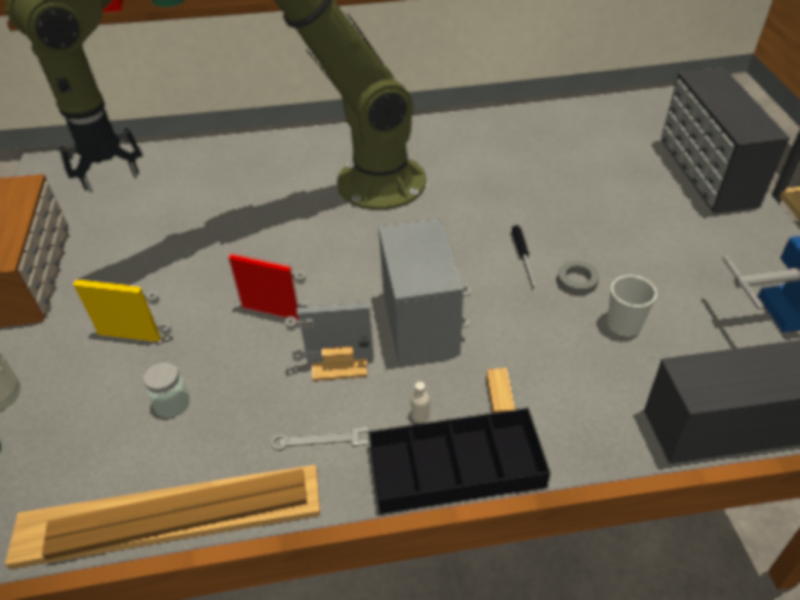

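View pics/topB.png

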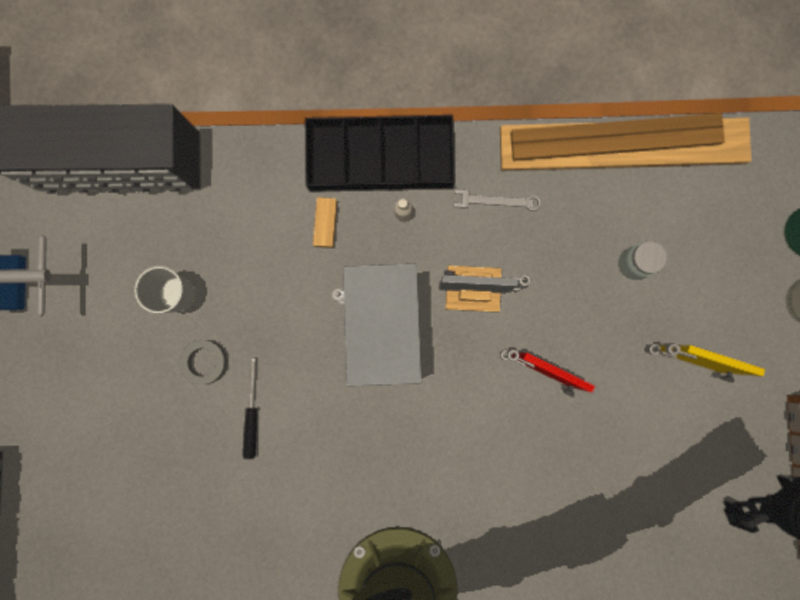

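The top view (800 px scale) shows the cupboard at (382,325) with its pins at (338,295), facing +y. Three things are shaped like the door: yellow at (118,310), red at (265,287) and grey at (335,332) in the scene view. The grey one stands in the wooden rack, with its knuckles toward -y and its knob on the +x side, so it is the one meant. I'll confirm it in a close wrist view and look at the pins as well.

```bash
cat > b.py <<'E'
from h import *
q=quat(-np.pi/2)
print(vision.camera_info("wrist")["mtx"])
for p in [(0.59,-0.17,.27),(0.575,.18,.30),(.575,.175,.17),(.59,-.17,.145)]: print(ctrl.ik(p,q))
ims=[]
for n,p in [("door",(0.59,-0.17,.28)),("pin",(0.575,.185,.30))]:
    ctrl.movep(p,q); img,X=cloud("wrist"); np.save(f"w_{n}.npy",X); cv2.imwrite(f"w_{n}.png",img); ims.append(img)
    s=get_state();print(n,s["time"],s["tcp_pos"])
    for t in ["door","door_knuckle_high","cupboard"]:
        for m in models.recognise("wrist",t)[:2]: print(t,m)
cv2.imwrite("pics/w1.png",cv2.resize(np.hstack(ims),(800,300),interpolation=cv2.INTER_AREA))
E
python3 b.py
```

```text
[[301.04263094   0.         277.43671357]
 [  0.         301.04263094 206.92573687]
 [  0.           0.           1.        ]]
[ 0.20204531  0.44225398  0.06292769  1.41408062 -0.02804611  1.28612996
 -2.87478193]
[ 0.29785754  0.62116693 -1.22504578  1.37750479  0.57988278  1.53343217
  2.26118032]
[ 0.32085843  0.7445477  -1.22557092  1.60669511  0.72023437  1.31236381
  2.12588026]
[ 0.1504599   0.53642883  0.14564663  1.61529328 -0.08847101  0.99632343
 -2.81754974]
door 2.8667 [ 0.58968652 -0.17087992  0.27992984]
door {'point': [277.9, 186.6], 'p': 0.95}
door {'point': [430.4, 67.7], 'p': 0.81}
door_knuckle_high {'point': [279.2, 184.9], 'p': 0.91}
door_knuckle_high {'point': [429.3, 67.5], 'p': 0.71}
cupboard {'point': [320.8, 299.3], 'p': 0.97}
pin 4.4583 [0.57515115 0.1831473  0.2998946 ]
door {'point': [172.9, 136.4], 'p': 0.57}
door_knuckle_high {'point': [434.2, 231.8], 'p': 0.75}
cupboard {'point': [346.1, 45.5], 'p': 0.63}
```

View pics/w1.png

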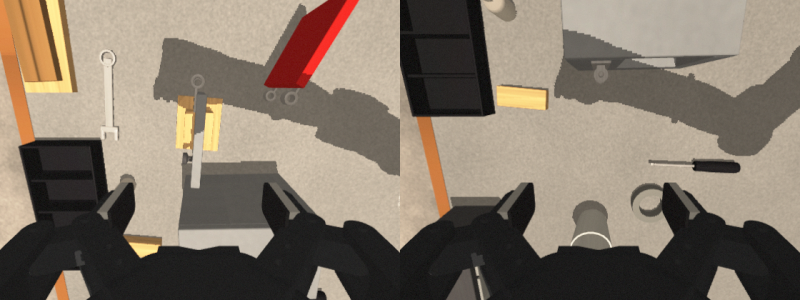

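The left picture shows the grey door edge-on in the rack, panel (196,140) and knuckle ring (197,81), with only the red look-alike (305,40) near it. The right picture shows the cupboard's top pin, with its lug, at (600,72). Next I'll measure both and enlarge the crops.

```bash
cat > c.py <<'E'
import numpy as np,cv2
D=np.load("w_door.npy");P=np.load("w_pin.npy");di=cv2.imread("w_door.png");pi=cv2.imread("w_pin.png")
def crop(im,u,v,r,n): return cv2.resize(im[max(v-r,0):v+r,u-r:u+r],(n,n),interpolation=cv2.INTER_CUBIC)
cv2.imwrite("pics/c1.png",np.hstack([crop(di,276,150,60,400),crop(pi,280,102,30,400)]))
# door top edge
x,y,z=D[...,0],D[...,1],D[...,2]
m=(z>.145)&(z<.18)&(abs(x-.59)<.05)&(y>-.27)&(y<-.07)
Q=D[m]; print("top z",np.percentile(Q[:,2],[5,50,95]),len(Q))
Q=D[m&(z>np.median(Q[:,2])-.006)]
(c,s,a)=cv2.minAreaRect((Q[:,:2]*1e4).astype(np.float32)); print("top rect",np.array(c)/1e4,np.array(s)/1e4,a)
ln=cv2.fitLine(Q[:,:2].astype(np.float32),cv2.DIST_HUBER,0,1e-3,1e-3).ravel(); print("line",ln, "y ext",np.percentile(Q[:,1],[0.5,99.5]),"x",np.percentile(Q[:,0],[1,99]))
k=(z>.12)&(z<.15)&(abs(x-.59)<.05)&(y<-.22)&(y>-.28); K=D[k]
print("knuckle top",len(K),np.c_[np.percentile(K,[2,50,98],axis=0)])
# cupboard: top plane
x,y,z=P[...,0],P[...,1],P[...,2]
m=(z>.185)&(z<.205); C=P[m]; print("cup top",np.median(C[:,2]),np.percentile(C[:,0],[.5,99.5]))
f=[]
for xx in np.arange(.44,.61,.01):
    S=C[abs(C[:,0]-xx)<.004]
    if len(S)>5: f.append((xx,S[:,1].max()))
f=np.array(f); print("front line",np.polyfit(f[:,0]-.575,f[:,1],1), np.ptp(f[:,1]-np.polyval(np.polyfit(f[:,0],f[:,1],1),f[:,0])))
u=slice(70,135); 
for lo,hi in [(.125,.138),(.138,.147),(.147,.175),(.02,.04),(.04,.055),(.055,.08)]:
    k=(z>lo)&(z<hi)&(y>.06)&(y<.13)&(abs(x-.575)<.03); K=P[k]
    if len(K): r,cc=np.nonzero(k); print(lo,len(K),np.round(np.percentile(K,[3,50,97],axis=0),4).tolist(),cc.min(),cc.max(),r.min(),r.max())
E
python3 c.py
```

```text
top z [0.16083796 0.1622454  0.16341762] 1839
top rect [ 0.58867183 -0.16342104] [0.13549561 0.01399767] 85.7876968383789
line [ 0.07315017  0.99732095  0.5883974  -0.1678285 ] y ext [-0.23030763 -0.09681911] x [0.57837589 0.59844316]
knuckle top 334 [[ 0.57992997 -0.25630078  0.12928603]
 [ 0.59082254 -0.24496414  0.14191047]
 [ 0.5986978  -0.22219519  0.1439033 ]]
cup top 0.19533434037409436 [0.40768835 0.61423547]
front line [0.01889324 0.08128435] 0.00012292401816445253
0.125 44 [[0.5467, 0.0805, 0.1273], [0.5808, 0.0815, 0.1322], [0.6031, 0.0842, 0.1359]] 248 304 88 114
0.138 362 [[0.5572, 0.0812, 0.1401], [0.5703, 0.0941, 0.1421], [0.5936, 0.106, 0.144]] 247 305 87 114
0.147 344 [[0.5484, 0.0806, 0.1485], [0.5711, 0.0825, 0.165], [0.6018, 0.0995, 0.1734]] 244 308 83 107
0.02 28 [[0.5469, 0.0805, 0.0216], [0.5935, 0.0814, 0.0318], [0.6037, 0.0817, 0.0397]] 255 297 96 97
0.04 34 [[0.5482, 0.0805, 0.0411], [0.5731, 0.0815, 0.0503], [0.5995, 0.1064, 0.0543]] 254 297 95 115
0.055 52 [[0.5464, 0.0804, 0.0556], [0.582, 0.0814, 0.0688], [0.6037, 0.0841, 0.0749]] 253 299 93 97
```

View pics/c1.png

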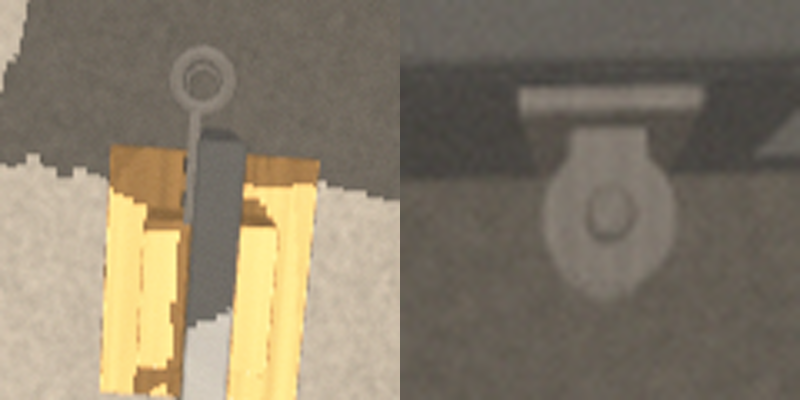

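The enlarged crop confirms the grey door: its strap is on the +x face, its ring is at (203,80), and it sits in the wooden rack. The pin with its shoulder is at (610,212). Now I'll compute the positions and check the IK.

```bash
cat >> h.py <<'E'
def ray(uv,z,tcp,q):
    c=vision.camera_info("wrist"); n=cv2.undistortPoints(np.array([[uv]],float),np.array(c["mtx"]),np.array(c["dist_coeffs"],float)).ravel()
    T=np.array(c["hand_eye"]); Rw=Rot.from_quat(np.array(q)[[1,2,3,0]]).as_matrix()
    o=Rw@T[:3,3]+tcp; d=Rw@T[:3,:3]@np.array([*n,1]); return o+d*(z-o[2])/d[2]
E
cat > d.py <<'E'
from h import *
s=get_state(); print(np.round(s["qpos"],2))
q=s["eef_rot"]
print("pin tip",ray((281.1,103.4),.158,s["tcp_pos"],q),"shoulder",ray((281.1,106.5),.142,s["tcp_pos"],q))
print("knuckle",ray((276.5,113.6),.142,np.array([.58969,-.17088,.27993]),quat(-np.pi/2)))
for p,a in [((.575,.185,.38),-90),((.589,-.1634,.36),-94.2),((.589,-.1634,.1305),-94.2),((.575,.24,.37),-88.9),((.575,.24,.18),-88.9),((.575,.178,.147),-88.9)]:
    j=ctrl.ik(p,quat(np.radians(a))); print(p,None if j is None else np.round(j,2))
E
python3 d.py
```

```text
[-0.98  0.7   1.31  1.39 -0.67  1.55 -2.86]
pin tip [0.5701032  0.09734785 0.158     ] shoulder [0.56987801 0.0995725  0.142     ]
knuckle [ 0.58934586 -0.24727107  0.142     ]
(0.575, 0.185, 0.38) [ 0.25  0.58 -1.23  1.19  0.55  1.71  2.31]
(0.589, -0.1634, 0.36) [-0.34  0.62  1.21  1.24 -0.58  1.64 -2.47]
(0.589, -0.1634, 0.1305) [-0.35  0.79  1.1   1.65 -0.75  1.19 -2.28]
(0.575, 0.24, 0.37) [ 0.14  0.62 -1.23  1.16  0.59  1.72  2.24]
(0.575, 0.24, 0.18) [-1.04  0.81  1.24  1.55 -0.78  1.35 -2.84]
(0.575, 0.178, 0.147) [-0.96  0.81  1.21  1.65 -0.79  1.25 -2.7 ]
```

```bash
cat > e.py <<'E'
from h import *
ctrl.movep((.575,.185,.38),quat(-np.pi/2)); print(np.round(get_state()["qpos"],2))
L=[((.589,-.1634,.36),-94.2),((.589,-.1634,.1305),-94.2),((.575,.24,.37),-88.9),((.575,.24,.18),-88.9),((.575,.178,.128),-88.9)]
for p,a in L:
    for o in (0,180):
        j=ctrl.ik(p,quat(np.radians(a+o))); print(p,o,None if j is None else np.round(j,2))
E
python3 e.py
```

```text
[ 0.25  0.58 -1.22  1.19  0.55  1.71  2.31]
(0.589, -0.1634, 0.36) 0 [ 0.84  0.62 -1.26  1.22  0.59  1.69  2.79]
(0.589, -0.1634, 0.36) 180 [-0.08  0.45  0.56  1.23 -0.23  1.52  0.36]
(0.589, -0.1634, 0.1305) 0 [ 0.84  0.77 -1.13  1.63  0.73  1.23  2.62]
(0.589, -0.1634, 0.1305) 180 [-0.1   0.6   0.56  1.64 -0.36  1.    0.5 ]
(0.575, 0.24, 0.37) 0 [ 0.13  0.61 -1.2   1.16  0.57  1.71  2.25]
(0.575, 0.24, 0.37) 180 [-0.19  0.45 -0.44  1.16  0.19  1.57 -0.57]
(0.575, 0.24, 0.18) 0 [ 0.17  0.73 -1.14  1.53  0.67  1.32  2.12]
(0.575, 0.24, 0.18) 180 [-0.2   0.53 -0.39  1.54  0.22  1.11 -0.62]
(0.575, 0.178, 0.128) 0 [ 0.28  0.75 -1.11  1.66  0.71  1.2   2.15]
(0.575, 0.178, 0.128) 180 [-0.11  0.55 -0.37  1.67  0.23  0.97 -0.54]
```

```bash
cat > f.py <<'E'
from h import *
q=quat(np.radians(-94.2))
ctrl.movep((.5887,-.1634,.26),q); ctrl.movel((.5887,-.1634,.1305),max_speed=.12)
print(get_state()["contact_force"]); ctrl.close_gripper(45); s=get_state(); print(s["width"],s["gripper_force"],s["contact_force"],s["tcp_pos"],np.round(s["qpos"],2))
ctrl.movel((.5887,-.1634,.16),max_speed=.06); s=get_state();print(s["width"],s["contact_force"],s["wrist_torque"])
ctrl.movel((.5887,-.1634,.38),max_speed=.15); s=get_state();print(s["width"],s["contact_force"],s["time"])
q2=quat(np.radians(-88.9))
ctrl.movep((.575,.25,.38),q2); ctrl.movel((.5705,.25,.185),max_speed=.15)
s=get_state();print(s["width"],s["contact_force"],s["wrist_torque"],s["time"],s["tcp_pos"],np.round(s["qpos"],2))
img,X=cloud("wrist"); cv2.imwrite("w_h.png",img); np.save("w_h.npy",X); cv2.imwrite("pics/h1.png",img)
E
python3 f.py
```

```text
[ 0.07660934 -0.74433259 -0.58711647]
0.010866812612680595 43.96186709403992 [ 0.15806593 -0.14482725  3.20842445] [ 0.58891874 -0.16340087  0.13073821] [ 0.85  0.78 -1.16  1.63  0.75  1.24  2.61]
0.01055485626771158 [ 0.34983276  0.6004386  -2.99378027] [0.0157771  0.04495975 0.02797066]
0.010466368214318393 [-0.14200617 -0.03222556 -3.34000948] 14.4417
0.01023009412359096 [ 8.73173010e-02  2.55234864e-03 -2.87155955e+00] [0.01215376 0.01079786 0.00441978] 17.4167 [0.57080691 0.25045168 0.18594069] [ 0.16  0.73 -1.16  1.52  0.68  1.34  2.09]
```

View pics/h1.png

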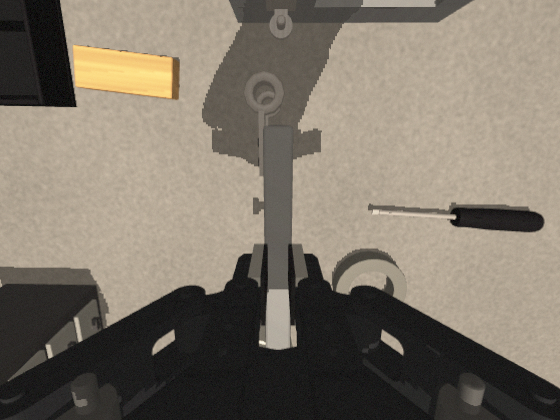

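The door is held upright: ring at (264,93), pin at (281,22), panel edge at (278,200). I'll fit both circles in this picture to measure them together.

```bash
cat > g.py <<'E'
from h import *
img=cv2.imread("w_h.png"); X=np.load("w_h.npy"); s=get_state(); tcp=s["tcp_pos"]; q=s["eef_rot"]
x,y,z=X[...,0],X[...,1],X[...,2]
def rep(n,m,plane):
    r,c=np.nonzero(m); e=cv2.minEnclosingCircle(np.c_[c,r].astype(np.float32)); P=X[m]
    print(n,m.sum(),"z",np.median(P[:,2]),"xy mid",(P[:,:2].max(0)+P[:,:2].min(0))/2,"size",np.ptp(P[:,:2],axis=0),"circ",e,"ray",ray(e[0],plane,tcp,q))
U,V=np.meshgrid(np.arange(560),np.arange(420))
near=(abs(U-264)<25)&(abs(V-93)<21)
rep("ring",near&(abs(z-.197)<.005),.1974)
np2=(abs(U-281)<16)&(V<44)
rep("seat",np2&(abs(z-.142)<.004)&(y>.089),.142)
rep("pin",np2&(abs(z-.158)<.0025),.158)
m=(z>.208)&(z<.226)&(abs(x-.57)<.03)&(y<.23)
Q=X[m]; print("top z",np.median(Q[:,2]),cv2.fitLine(Q[:,:2].astype(np.float32),cv2.DIST_HUBER,0,1e-3,1e-3).ravel(),"end y",np.percentile(Q[:,1],.5))
print(np.degrees(Rot.from_quat(np.array(q)[[1,2,3,0]]).as_euler('zyx')))
a=cv2.resize(img[60:120,234:294],(400,400),interpolation=cv2.INTER_CUBIC);b=cv2.resize(img[0:60,251:311],(400,400),interpolation=cv2.INTER_CUBIC)
cv2.imwrite("pics/g1.png",np.hstack([a,b]))
E
python3 g.py
```

```text
ring 986 z 0.19644802550785273 xy mid [0.57827527 0.16760905] size [0.02042412 0.01934872] circ ((263.5308532714844, 92.24691009521484), 21.477554321289062) ray [0.57838285 0.16728481 0.1974    ]
seat 19 z 0.13887031574150194 xy mid [0.56964101 0.10751008] size [0.00762968 0.00098209] circ ((282.0, 0.0), 6.000100135803223) ray [0.56962681 0.10832033 0.142     ]
  return _methods._mean(a, axis=axis, dtype=dtype,
  ret = ret.dtype.type(ret / rcount)
Traceback (most recent call last):
  File "g.py", line 12, in <module>
    rep("pin",np2&(abs(z-.158)<.0025),.158)
    ~~~^^^^^^^^^^^^^^^^^^^^^^^^^^^^^^^^^^^^
  File "g.py", line 6, in rep
    print(n,m.sum(),"z",np.median(P[:,2]),"xy mid",(P[:,:2].max(0)+P[:,:2].min(0))/2,"size",np.ptp(P[:,:2],axis=0),"circ",e,"ray",ray(e[0],plane,tcp,q))
                                                    ~~~~~~~~~~~^^^
ValueError: zero-size array to reduction operation maximum which has no identity
```

The feature at (281,22) is the lower pin; the upper one is just out of view. I'll move closer and line up x, so that both show in one picture.

```bash
cat > g.py <<'E'
from h import *
s=get_state(); ctrl.movel(s["tcp_pos"]+[-.0082,-.040,-.008],max_speed=.08)
s=get_state(); tcp=s["tcp_pos"]; q=s["eef_rot"]; dz=tcp[2]-.1307+.0122; print(tcp,"door z",dz,s["contact_force"],s["time"])
img,X=cloud("wrist"); cv2.imwrite("w_g.png",img); np.save("w_g.npy",X)
x,y,z=X[...,0],X[...,1],X[...,2]
def rep(n,m,plane):
    r,c=np.nonzero(m)
    if len(r)<4: print(n,"few"); return
    e=cv2.minEnclosingCircle(np.c_[c,r].astype(np.float32)); P=X[m]
    print(n,m.sum(),"z",np.median(P[:,2]).round(4),"mid",(P[:,:2].max(0)+P[:,:2].min(0))/2,"size",np.ptp(P[:,:2],axis=0).round(4),"circ",np.round(e[0],1),"ray",ray(e[0],plane,tcp,q))
A=abs(x-.57)<.014
rep("ring",A&(abs(z-dz-.13)<.004)&(abs(y-.1275)<.0125),dz+.13)
rep("seat",A&(abs(z-.142)<.0035)&(y>.088)&(y<.113),.142)
rep("pin",A&(abs(z-.158)<.003)&(y>.085)&(y<.113),.158)
rep("seatlow",A&(abs(z-.05)<.0035)&(y>.088)&(y<.113),.05)
m=(abs(z-dz-.15)<.005)&(abs(x-.57)<.03)&(y<.19)
Q=X[m]; print(cv2.fitLine(Q[:,:2].astype(np.float32),cv2.DIST_HUBER,0,1e-3,1e-3).ravel(),"end y",np.percentile(Q[:,1],.5))
cv2.imwrite("pics/g1.png",cv2.resize(img[0:140,190:370],(800,622),interpolation=cv2.INTER_CUBIC)[:600])
E
python3 g.py
```

```text
[0.56267857 0.21055968 0.17816063] door z 0.05966062790109476 [-0.06254866 -0.23005114 -3.0673905 ] 18.125
ring 1012 z 0.1884 mid [0.57014452 0.1284742 ] size [0.0205 0.0228] circ [262.2  94.5] ray [0.5709651  0.12847849 0.18966063]
seat 754 z 0.1422 mid [0.57005029 0.09795247] size [0.0209 0.0199] circ [267.9  48.2] ray [0.56974651 0.09738356 0.142     ]
pin 175 z 0.158 mid [0.57015978 0.09721921] size [0.0076 0.0081] circ [266.5  42.1] ray [0.57010721 0.09756517 0.158     ]
seatlow 118 z 0.0502 mid [0.56957224 0.09677291] size [0.0203 0.0128] circ [270.8  71. ] ray [0.5697201 0.0971422 0.05     ]
[ 0.02119938 -0.9997753   0.56247354  0.16554372] end y 0.14334609831511952
```

View pics/g1.png

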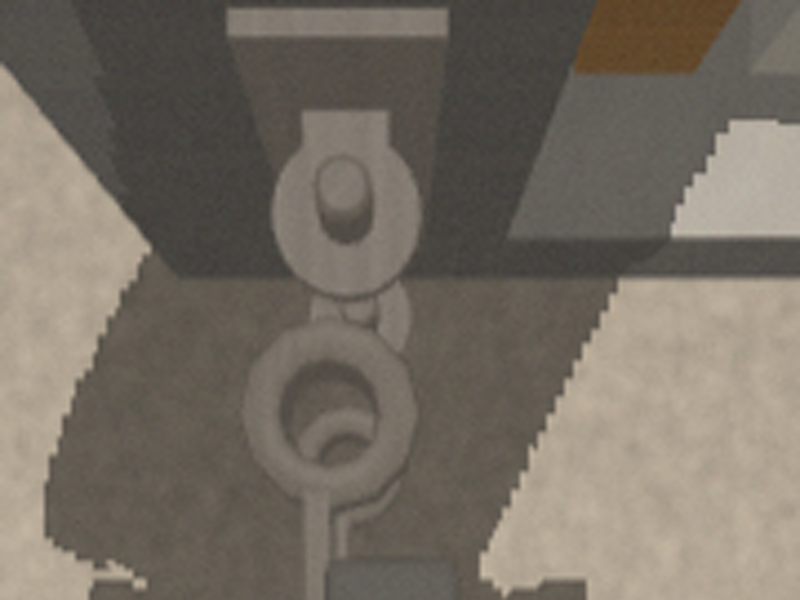

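The upper pin's tip is at about (343,180) in the crop and the knuckle ring at (330,410). Measured together, they share the same x and are 30 mm apart in y. I'll move in above the pins and feel my way down.

```bash
cat > i.py <<'E'
from h import *
p=get_state()["tcp_pos"]+[0,-.030,0]
ctrl.movel(p,max_speed=.06); f0=get_state()["contact_force"]; print(f0)
if np.abs(f0[:2]).max()<4:
    p[2]=.1687; ctrl.movel(p,max_speed=.05); ctrl.pause(.2)
    s=get_state(); f0=s["contact_force"]; t0=s["wrist_torque"]; print(s["tcp_pos"],f0,t0)
    while p[2]>.144:
        p[2]-=.0015; ctrl.movel(p,max_speed=.02); s=get_state(); f=s["contact_force"]-f0
        print(round(p[2],4),s["tcp_pos"].round(4),f.round(1),(s["wrist_torque"]-t0).round(2))
        if f[2]>3.5: print("contact"); break
        p[:2]+=np.clip(f[:2]*1e-4,-.0004,.0004)*(np.abs(f[:2])>1.5)
print(get_state()["time"],get_state()["width"])
E
python3 i.py
```

```text
[ 0.10250374  0.38755025 -2.27215645]
[0.56268266 0.18118172 0.16881069] [ 0.73630563  0.68741921 -1.84653815] [-0.00839498 -0.03646284 -0.01244264]
0.1672 [0.5626 0.1809 0.1672] [-0.4 -1.  -1.2] [-0.01  0.05  0.03]
0.1657 [0.5626 0.1809 0.1656] [-1.2 -0.8 -0.4] [ 0.02  0.02 -0.02]
0.1642 [0.5626 0.1809 0.1641] [-1.6 -0.4 -0.2] [0.05 0.01 0.04]
0.1627 [0.5624 0.1809 0.1626] [-1.  -0.5 -0.1] [-0.01  0.   -0.02]
0.1612 [0.5624 0.1809 0.1611] [-0.6 -0.8 -0.1] [-0.05  0.01 -0.01]
0.1597 [0.5624 0.1809 0.1596] [-0.5 -1.1 -0.8] [-0.    0.03  0.05]
0.1582 [0.5624 0.1809 0.1581] [-0.5 -1.  -0.8] [0.05 0.04 0.03]
0.1567 [0.5624 0.1809 0.1566] [-0.5 -1.5 -0.8] [0.   0.06 0.04]
0.1552 [0.5624 0.1808 0.1551] [-0.5 -0.8 -1.7] [ 0.03  0.05 -0.01]
0.1537 [0.5624 0.1808 0.1536] [-0.5 -0.5 -1.4] [-0.01  0.08  0.06]
0.1522 [0.5624 0.1808 0.1521] [-1.2 -1.1 -1.2] [ 0.06 -0.01  0.03]
0.1507 [0.5624 0.1808 0.1506] [-0.3 -1.2 -1.2] [0.03 0.06 0.04]
0.1492 [0.5625 0.1808 0.1491] [-1.4 -1.1  0.4] [-0.02  0.03  0.02]
0.1477 [0.5625 0.1809 0.1477] [-1.4 -1.3 -0.3] [0.01 0.08 0.04]
0.1462 [0.5626 0.1817 0.1467] [-0.8  1.4  3.5] [0.53 0.08 0.05]
0.1447 [0.5629 0.1828 0.1459] [-1.4  3.5  8.2] [ 0.88  0.12 -0.01]
contact
23.3583 0.010444639521378802
```

Contact came about 21 mm below the start of the descent, which is full seating depth, with the force under 8 N. I'll relax the load, release, back off upward and look.

```bash
cat > j.py <<'E'
from h import *
ctrl.movel((.5624,.1808,.1474),max_speed=.02); ctrl.pause(.2); s=get_state(); print(s["contact_force"],s["tcp_pos"],s["width"])
ctrl.ungrasp(); s=get_state(); print(s["contact_force"],s["width"],s["time"])
ctrl.movel((.5624,.1808,.235),max_speed=.1); s=get_state(); tcp=s["tcp_pos"]
img,X=cloud("wrist"); x,y,z=X[...,0],X[...,1],X[...,2]
m=(abs(z-.18)<.008)&(abs(x-.565)<.04)&(y>.1)&(y<.27); Q=X[m]
(c,sz,a)=cv2.minAreaRect((Q[:,:2]*1e4).astype(np.float32)); print("top z",np.median(Q[:,2]),np.array(c)/1e4,np.array(sz)/1e4,a,get_state()["time"])
m=(abs(x-.57)<.014)&(abs(y-.0975)<.012)&(z>.15)&(z<.17); print("ring",np.median(X[m],axis=0),(X[m].max(0)+X[m].min(0))/2)
cv2.imwrite("pics/j1.png",cv2.resize(img[0:210,140:420],(800,600),interpolation=cv2.INTER_CUBIC))
E
python3 j.py
```

```text
[0.56882865 1.18794112 1.22510121] [0.56243816 0.18067705 0.14736687] 0.01019513195273154
[-0.19884633  0.12360299 -0.07346476] 0.08558027251249925 24.55
top z 0.17743440506682986 [0.56096758 0.18376357] [0.01393458 0.13571611] 1.5418435335159302 25.625
ring [0.56985418 0.09831513 0.16000994] [0.56989918 0.09888103 0.15640411]
```

View pics/j1.png

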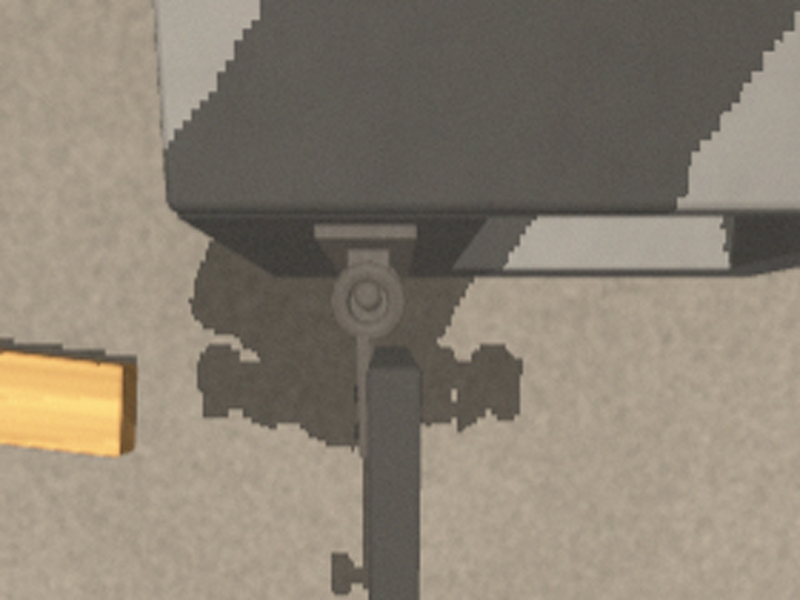

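The pin sits inside the upper knuckle's bore at (368,296), and the ring top is at z 0.160, as it should be when fully down. Now I'll swing the door shut by pushing its outer face with closed fingers.

```bash
cat > k.py <<'E'
from h import *
H=np.array([.5701,.0975]); r=.11; Z=.142
def pt(th,d,z=Z):
    t=np.radians(th); return np.array([*(H+r*np.array([-np.sin(t),np.cos(t)])+d*np.array([np.cos(t),np.sin(t)])),z])
a=pt(0,.06,.235); ctrl.movel(a,max_speed=.12); ctrl.close_gripper(20)
ctrl.movel(pt(0,.06),max_speed=.12); ctrl.pause(.1); f0=get_state()["contact_force"]
ctrl.movel(pt(0,.022),max_speed=.06)
for th in range(5,91,5):
    ctrl.movel(pt(th,.019),max_speed=.06); f=get_state()["contact_force"]-f0
    if th%15==0 or np.abs(f).max()>3: print(th,f.round(1))
    if np.linalg.norm(f[:2])>10: print("stop");break
p=get_state()["tcp_pos"]
for i in range(14):
    p[1]-=.0015; ctrl.movel(p,max_speed=.02); f=get_state()["contact_force"]-f0
    if f[1]>4: break
print("push",p,f,get_state()["time"])
ctrl.movel(p+[0,.04,0],max_speed=.05); ctrl.movel(p+[0,.07,.12],max_speed=.12)
img,X=cloud("wrist"); cv2.imwrite("w_k.png",img); x,y,z=X[...,0],X[...,1],X[...,2]
m=(abs(z-.178)<.007)&(y>.082)&(y<.17)&(x>.38)&(x<.58); Q=X[m]
if len(Q)>20: (c,sz,a)=cv2.minAreaRect((Q[:,:2]*1e4).astype(np.float32)); print(len(Q),np.array(c)/1e4,np.array(sz)/1e4,a)
cv2.imwrite("pics/k1.png",img); print(get_state()["time"])
E
python3 k.py
```

```text
15 [0.9 0.3 0.1]
30 [0.7 0.5 0.2]
45 [ 0.9 -0.1  0.7]
60 [ 0.8 -0.1  0.1]
75 [ 1.  -0.7 -1.1]
90 [-0.   0.   0.1]
push [0.46004504 0.10240324 0.14191973] [ 1.23487964  6.98851478 -3.13416734] 36.8167
2614 [0.49733555 0.08869526] [0.16384553 0.01339094] 0.012975524179637432
39.0
```

View pics/k1.png

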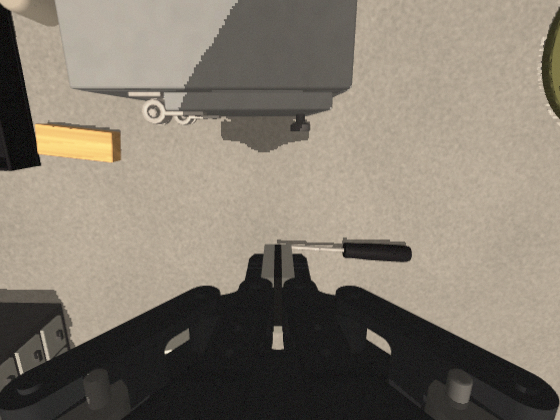

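The door stands flat along the cupboard's front, from (165,103) to (330,103), with its knob at (300,123). One quick check of the angle, then I'll hand in.

```bash
python3 - <<'E'
from h import *
img,X=cloud("wrist"); x,y,z=X[...,0],X[...,1],X[...,2]
f=[]
for xx in np.arange(.43,.55,.01):
    m=(abs(x-xx)<.004)&(abs(z-.178)<.005)&(y>.09)&(y<.13)
    if m.sum()>3: f.append((xx,y[m].max()))
f=np.array(f); p=np.polyfit(f[:,0]-.57,f[:,1],1); print(p,"deg open",np.degrees(.0189-p[0]), get_state()["contact_force"])
if abs(np.degrees(.0189-p[0]))<2: print(ticket.close_job(), get_state()["time"])
E
```

```text
[0.02098613 0.09541036] deg open -0.11952640718443985 [0.27324068 0.02875462 0.38652441]
the job is handed in; nothing more can be done
the job is handed in; nothing more can be done
```

The grey door is hung with both knuckles fully down on their pins and swung shut, within about 0.1° of the cupboard front; I then handed in the job at about 39 s, with the robot clear.

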